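Slide the pen display board into its notches and latch it

ROBOT

A 6-joint arm with a two-finger parallel gripper is mounted at the origin on a cart in front of the work surface, level with it; the furniture and walls round the work are solid. World frame = base frame: x ahead of the robot, y to its left, z up, the work surface at z = 0. Lengths are in m, angles in rad, forces in N, time in s.
With the tool pointing down it reaches from about 0.15 to 0.775 m from the base axis. Payload 6.1 kg.
Tool frame: the origin (TCP) lies between the finger pads; the fingertips stand 19 mm ahead of it and the grasp point (between the pads) is the TCP (manip.tcp_to_tips is the distance from the TCP to the fingertips, in m); z points along the fingers, y is the line along which they close (so a half turn about z gives the same grasp; the last joint's range is limited). The gripper opens to 85 mm and grips with 20 to 120 N. Pads are 22 mm wide; open, the fingers measure 114 mm over their backs; the gripper's body (76 mm by 85 mm) begins 54 mm behind the grasp point. The pads swing forward as they close: fully open they stand 13 mm farther back than shut.
Start: joints at [0, 0.126, -0.04, 1.405, 0, 1.571], TCP at [0.525, -0, 0.25] pointing down, gripper open.
Joint ranges: [-2.72, 2.72], [-0.95, 1.95], [-1.27, 1.35], [-1.78, 2.02], [-1.46, 1.47], [-3.14, 3.14]. Speed limits (rad/s): [2.39, 2.39, 3.01, 3.14, 3.14, 3.14].

INTERFACE

Orientations are given as a rotation vector (axis times angle).
In Python, from bench import manip, readout, grab_frame gives the robot as it stands (manip), with the cameras as plain functions and the readings (readout).
- The arm moves only by the tool drive_effector, called after "Call:" as a command line: name --argument value ..., lists and objects as JSON in quotes. Schema: {"type":"object","properties":{"steps":{"type":"array","items":{"type":"object","properties":{"d":{"type":"array","items":{"type":"number"},"minItems":3,"maxItems":3},"rotvec":{"type":"array","items":{"type":"number"},"minItems":3,"maxItems":3}},"additionalProperties":false},"minItems":1,"maxItems":5},"aperture":{"type":"number"},"grip_n":{"type":"number"},"only":{"type":"string"},"quiet":{"type":"boolean"},"lines":{"type":"string"}},"required":["steps"],"additionalProperties":false}. steps is a list of rows, 1 to 5 of them, each an object with the fields d (a list: dx, dy, dz in shares of 0.75 m (1.0 is 0.75 m)), rotvec (a list: a rotation vector rx, ry, rz in a scale on which 1.0 is pi rad); a field left out counts as zero; each row is the pose to reach, as a shift and turn from the pose commanded when the call began, along the tool's axes at that moment; what a row does not reach only later rows make up. A row lasts 1/10 s, in which the tool goes at most 0.05 m and 0.15 rad, less where a joint would pass 70% of its speed; a pose out of reach is approached as far as the arm can. aperture is the finger opening in m, set as the call begins (left out keeps the last). The fingers move at their own pace and stop on an object; grip_n is the grip in N (left out, the last holds). Time passes only in rows, so rows that do not move let the fingers close. The tool returns the time, the measured TCP pose, the force, the opening and the grip force at its end. only (a regular expression) keeps the lines of the reply that match it, lines (a string "A,B") keeps lines A to B, and quiet returns only ok. A shift or turn number past 1, either way, is cut back to 1. Input that does not fit is refused with a message, and nothing moves.
- readout.read_state(): the state, without advancing time (a new reading comes with each control period).
- grab_frame(name): name is "scene" or "side" or "wrist"; returns a dict with "pixels" (480x640x3 uint8, red, green, blue), "depth" (480x640 float32, m along the optical axis (not along the pixel's ray), 0 where there is no reading), "camera_matrix" (3x3 intrinsics, pixels), "dist" ([k1, k2, p1, p2, k3] as OpenCV has them; the pictures are not rectified), "eye" and "orientation" of the camera in the world; the wrist camera has in their place "tool_from_camera" (4x4, takes a point from camera to tool coordinates, whose origin is the TCP and whose axes are the flange's). Camera axes: x right, y down, z forward; pixel columns grow to the right and rows downward; lengths in m; the calibration is good to about 2 mm. A picture is of the moment at which its call begins: read the wrist's pose just before it.
- manip.sign_off(): hands the job in; it is judged then, once.
The state is a dict: "time": time; "q": joint angles; "qd": joint speeds; "joint_efforts": joint torques, N m; "ee_pos": TCP position; "tcp_rot": TCP orientation; "contact_force": force on the tool from outside, world axes, zero at the start; "torque": the same for the moment, N m; "opening": finger opening in m; "grip_force": force on a finger pad.
Only numpy, scipy, OpenCV 4.12 (cv2) and the standard library are available. Lean on these libraries where they do the work, as an engineer would, in place of code of your own. Each camera call takes 0.05 s, during which the arm holds its last target. There are 200 camera calls.

TASK

With a fingertip, push the loose pen display board along the rails of its wooden rack, towards the end with the red latch, until it drops into the locating notches and lies flat and flush with the side lips. Then push the red latch by its knob all the way round over the edge of the board. Do not lift the board, and leave the other things on the table where they are.

Things in the scene. Friction and masses are not known exactly. Their poses are not given: they have to be found in the camera images.
- rack: Low wooden display rack fixed to the table, 154 mm (its x) by 310 mm (its y, from -150 to +160), 48 mm high. Origin on the table, x = 0 midway between its rails. The rails run along its y axis, which points roughly to the robot's left; the board must slide towards its -y (the robot's right). Between the rails (68 mm apart) it is open from above down to a base plate at z = 8 mm, and at the +y end
- rack_seat (a point): where the board's origin lies when seated: x 0, y -35, z 36 mm in the rack's frame, same axes. The rails' aluminium tracks are at that height, with 16 mm long notches for the lugs (yellow marks on the lips) at y -95 mm (inner tracks) and +25 mm (outer). Wooden side lips up to z 48 mm guide the board with 2 mm play. A board pushed past the notches meets the end beam 25 mm beyond its seat
- board: Loose wooden board with grey felt strips, lying across the rails, 130 (its x) x 140 (its y) x 12 mm, 0.36 to 0.63 kg, axes as the rack's. Origin: centre of the panel's underside. Rides on four 7 mm high black lugs, origin at z 43 mm, 60 to 95 mm towards +y from its seat; when the lugs drop into the notches its origin is at z 36 and its top at 48 mm, flush with the lips
- board_edge (a point): middle of the board's edge face on the rack's +y side, half way up its 12 mm thickness: the place to push, slowly (about 30 mm/s), towards the rack's -y. Sliding takes 2 to 5 N; once the lugs are in the notches it stops hard
- latch_pivot (a point): the upright axis of the latch, at x 40, y -140 mm in the rack's frame, at the underside of the latch arm (z 50 mm). It stands on the end beam that closes the rack from y -150 to -130 mm, top at z 48 mm
- latch_knob (a point): top centre of the latch's upright black knob, 14 mm in diameter, z 57 to 82 mm, 50 mm from the pivot. The red arm below it is 16 mm wide, 7 mm thick and ends 7 mm beyond the knob's centre
- latch (a joint): angle of the latch, rad: 0 = open, arm along the end beam, pointing to the rack's -x; it turns clockwise seen from above to 1.6 (stop), where it points to +y, its tip 2 mm above the edge of the seated board. Starts at 0 to 0.25. About 1 N at the knob moves it; it stays where it is left. It cannot pass over a board that still rides on its lugs
- stapler: bystander: red and black desk stapler, 34x139x41 mm, loose on the table; origin at the centre of its underside
- washi_tape0: bystander: small roll of red tape, 50 mm across, 20 mm high, loose on the table; origin at the centre of its underside
- washi_tape1: bystander: second small roll of red tape, 50 mm across, 20 mm high, loose on the table; origin at the centre of its underside
- eraser_white: bystander: blue and white eraser, 23x55x14 mm, loose on the table; origin at the centre of its underside
- sharpener_red: bystander: small red pencil sharpener, 26x41x27 mm, loose on the table; origin at the centre of its underside

How it is judged:
By the outcome, as a careful person would: the job done as asked, in the order asked, and still so for the second after the job is handed in, with the robot touching nothing.
It also fails if it takes over 45 s, if anything falls off the work surface, if the arm or the gripper's body presses on something with over 40 N, if the wrist force passes 120 N, or if a joint passes its speed limit or range.

## Working session

There is one attempt and no reset: what is moved stays moved. The work goes in short steps, Python scripts to look and compute and a tool call to move; the robot and the scene stay as the last step left them, time stands still between calls to the robot, and variables do not carry over. Pictures are saved under pics/ and viewed, at most 10 in all, crops included, and the job is handed in when it is done.

```bash
ls; mkdir -p pics; cat > h.py <<'E'
import numpy as np,cv2
from bench import manip, readout, grab_frame
from scipy.spatial.transform import Rotation as R
def rot(o):
    o=np.array(o,float)
    if o.shape==(3,3): return o
    return R.from_rotvec(o).as_matrix() if o.size==3 else R.from_quat(o).as_matrix()
def grab(n):
    s=readout.read_state(); f=grab_frame(n)
    if n=="wrist":
        T=np.eye(4);T[:3,:3]=rot(s["tcp_rot"]);T[:3,3]=s["ee_pos"];T=T@np.array(f["tool_from_camera"])
    else:
        T=np.eye(4);T[:3,:3]=rot(f["orientation"]);T[:3,3]=f["eye"]
    f["T"]=T;return f
def cloud(f):
    K=np.array(f["camera_matrix"]);v,u=np.mgrid[:480,:640]
    p=cv2.undistortPoints(np.stack([u,v],-1).reshape(-1,1,2).astype(float),K,np.array(f["dist"])).reshape(480,640,2)
    d=f["depth"][...,None];P=np.concatenate([p*d,d],-1)
    W=P@f["T"][:3,:3].T+f["T"][:3,3];W[f["depth"]==0]=np.nan;return W
E
python3 - <<'E'
from h import *
for n in("scene","side","wrist"):
    f=grab(n);cv2.imwrite(f"pics/{n}0.png",f["pixels"][...,::-1]);np.savez(f"pics/{n}0.npz",W=cloud(f),px=f["pixels"],T=f["T"])
    print(n,f["T"].round(3).tolist())
s=readout.read_state();print({k:np.round(v,3).tolist() for k,v in s.items()})
E
```

```text
bench.py
pics
scene [[-0.74, -0.267, 0.617, -0.157], [-0.672, 0.301, -0.676, 0.766], [-0.005, -0.915, -0.403, 0.527], [0.0, 0.0, 0.0, 1.0]]
side [[0.998, -0.034, 0.045, 0.454], [-0.054, -0.392, 0.918, -1.242], [-0.014, -0.919, -0.393, 0.592], [0.0, 0.0, 0.0, 1.0]]
wrist [[1.0, -0.0, -0.001, 0.526], [-0.001, -0.951, -0.31, 0.08], [-0.001, 0.31, -0.951, 0.374], [0.0, 0.0, 0.0, 1.0]]
{'time': 0.15, 'q': [0.0, 0.126, -0.04, 1.405, 0.0, 1.571], 'qd': [0.0, -0.003, 0.003, 0.0, 0.0, 0.001], 'joint_efforts': [-0.001, -43.627, 35.315, 0.014, 0.0, -0.0], 'ee_pos': [0.525, 0.0, 0.25], 'tcp_rot': [-2.221, -2.221, 0.001], 'contact_force': [0.843, -0.793, -0.114], 'torque': [-0.0, 0.03, 0.06], 'grip_force': 0.0, 'opening': 0.085}
```

View pics/scene0.png

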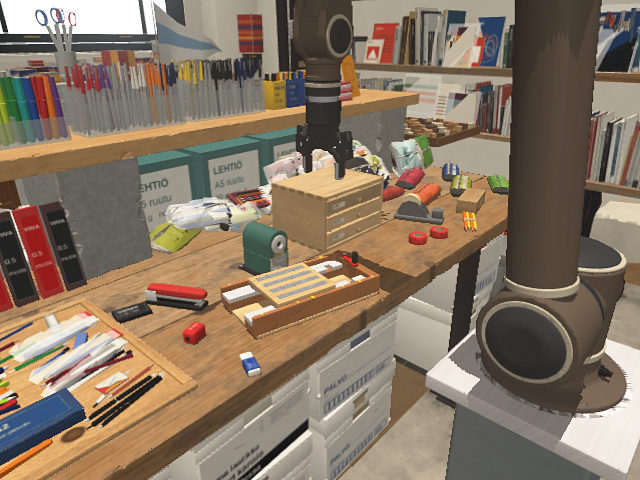

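View pics/wrist0.png

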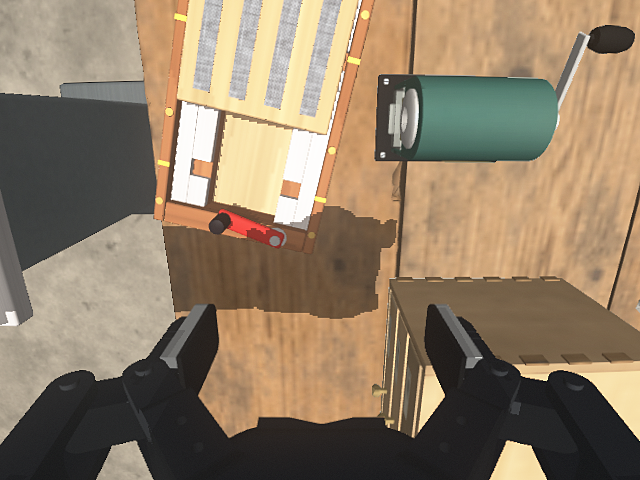

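The wrist view shows the rack's -y end, with red latch pivot (276,240) and knob (220,222). The yellow notch marks are at (163,163)/(320,199) and (180,17)/(354,61), and the board's near edge runs along (180,100)-(328,133). The scene view shows the board's +y end on the left, with nothing close to it.

```bash
python3 - <<'E'
from h import *
d=np.load("pics/wrist0.npz");W=d["W"]
P=[]
for u,v in [(163,163),(320,199),(180,17),(354,61),(220,222),(276,240),(260,232),(250,50),(200,95),(310,125),(240,160)]:
    p=np.nanmedian(W[v-1:v+2,u-1:u+2].reshape(-1,3),0);print((u,v),p.round(4));P.append(p)
# rigid 2D fit of yellow marks; lip outer centre unknown -> direction from pairs
P=np.array(P);L=(P[2]-P[0])[:2];Rr=(P[3]-P[1])[:2]
print("lens",np.linalg.norm(L),np.linalg.norm(Rr),np.degrees(np.arctan2(-L[0],L[1])),np.degrees(np.arctan2(-Rr[0],Rr[1])))
a=np.arctan2(-(L+Rr)[0],(L+Rr)[1]);c=P[:4,:2].mean(0);y=np.array([-np.sin(a),np.cos(a)]);x=np.array([np.cos(a),np.sin(a)])
o=c+y*.035;print("rack o",o,"yaw",a)
Rk=np.array([x,y])
S=np.load("pics/scene0.npz")["W"]
for n,Wc in(("w",W),("s",S)):
    q=Wc.reshape(-1,3);l=np.c_[(q[:,:2]-o)@Rk.T,q[:,2]]
    m=(abs(l[:,0])<.05)&(abs(l[:,1]-.05)<.17)&(l[:,2]>.051)&(l[:,2]<.06)
    b=l[m&(l[:,1]>-.1)];print(n,len(b),np.percentile(b,[0.5,50,99.5],axis=0).round(4).tolist())
    k=l[(abs(l[:,0])<.08)&(abs(l[:,1]+.14)<.06)&(l[:,2]>.076)&(l[:,2]<.09)];print("knob",len(k),k.mean(0) if len(k) else 0)
    k=l[(abs(l[:,0])<.079)&(abs(l[:,1])<.17)&(l[:,2]>.044)&(l[:,2]<.0495)];print("lip",np.percentile(k,[1,99],axis=0).round(4).tolist())
E
```

```text
(163, 163) [0.3848 0.0432 0.0488]
(320, 199) [0.5251 0.0099 0.0486]
(180, 17) [0.4121 0.1603 0.0482]
(354, 61) [0.5533 0.1258 0.0486]
(220, 222) [ 0.4414 -0.0022  0.082 ]
(276, 240) [ 0.4849 -0.0256  0.0607]
(260, 232) [ 0.4703 -0.0188  0.0577]
(250, 50) [0.4694 0.1333 0.0562]
(200, 95) [0.4253 0.0996 0.0555]
(310, 125) [0.5168 0.075  0.056 ]
(240, 160) [0.445  0.041  0.0079]
lens 0.12022762480235454 0.11930714917911604 -13.142841193541562 -13.675393858365855
rack o [0.47693569 0.11884639] yaw -0.2340153916293673
w 14872 [[-0.0495, -0.0378, 0.0535], [0.0031, 0.0095, 0.0557], [0.0496, 0.0595, 0.0576]]
knob 232 [-0.00861761 -0.1298842   0.08173042]
lip [[-0.0763, -0.1486, 0.0446], [0.0768, 0.0673, 0.0495]]
s 1493 [[-0.0496, -0.0383, 0.0515], [-0.0026, 0.0367, 0.0556], [0.049, 0.1008, 0.0579]]
knob 27 [-0.01445099 -0.1302583   0.08029222]
lip [[-0.0788, -0.1485, 0.0442], [0.073, 0.1573, 0.0494]]
```

The manual's scale: shifts go in shares of 0.75 m and turns go in shares of pi rad. Converting my numbers, 0.24 m is 0.32, 0.12 m is 0.16, 0.234 rad is 0.0745.

```bash
python3 - <<'E'
from h import *
q=np.concatenate([np.load(f"pics/{n}0.npz")["W"].reshape(-1,3) for n in("scene","wrist")])
T=np.load("pics/wrist0.npz")["T"]
for nm,lo,hi in[("tall x.40-.62 y.1-.5",(.35,.1),(.62,.5)),("box",(.35,-.3),(.8,-.06)),("sharp",(.57,0),(.8,.2))]:
    m=(q[:,0]>lo[0])&(q[:,0]<hi[0])&(q[:,1]>lo[1])&(q[:,1]<hi[1])&(q[:,2]>.09)&(q[:,2]<.16)
    b=q[m];print(nm,len(b),np.percentile(b,[1,99],axis=0).round(3).tolist() if len(b) else 0)
E
```

```text
tall x.40-.62 y.1-.5 658 [[0.59, 0.1, 0.091], [0.62, 0.111, 0.111]]
box 18501 [[0.597, -0.28, 0.091], [0.793, -0.088, 0.156]]
sharp 14884 [[0.59, 0.051, 0.092], [0.728, 0.14, 0.12]]
```

Call:
drive_effector --steps '[{"d":[0.0667, -0.0067, 0], "rotvec":[0, 0, 0.0318]}, {"d":[0.1333, -0.0133, 0.0267], "rotvec":[0, 0, 0.0637]}, {"d":[0.2, -0.02, 0.0667], "rotvec":[0, 0, 0.0745]}, {"d":[0.2667, -0.0253, 0.1067], "rotvec":[0, 0, 0.0745]}, {"d":[0.32, -0.0253, 0.16], "rotvec":[0, 0, 0.0745]}]' --aperture 0

```text
time: 0.65
ee_pos: [0.5064, 0.2216, 0.1481]
tcp_rot: [2.465, 1.947, 0.003]
contact_force: [-0.1, -0.6, 0.6]
opening: 0.0126
grip_force: 0.0
```

To row units: 0.076 m is 0.1013, 0.06 m is 0.08.

Call:
drive_effector --steps '[{}, {}, {"d":[0, 0, 0.04]}, {"d":[0, 0, 0.08]}, {"d":[0, 0, 0.1013]}]'

```text
time: 1.15
ee_pos: [0.507, 0.2183, 0.0727]
tcp_rot: [2.467, 1.944, 0.002]
contact_force: [-22.5, -3.8, 101.5]
opening: 0.0001
grip_force: 52.3
```

Call:
drive_effector --steps '[{}, {}, {}]'

```text
time: 1.45
ee_pos: [0.5077, 0.2185, 0.074]
tcp_rot: [2.466, 1.944, 0.004]
contact_force: [-1.3, -1.7, 7.3]
opening: -0.0001
grip_force: 3.3
```

```bash
python3 - <<'E'
from h import *
f=grab("side");cv2.imwrite("pics/side1.png",f["pixels"][...,::-1]);
f=grab("scene");cv2.imwrite("pics/scene1.png",cv2.resize(f["pixels"][220:360,180:420,::-1],None,fx=3,fy=3))
E
```

```text
(no output)
```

View pics/scene1.png

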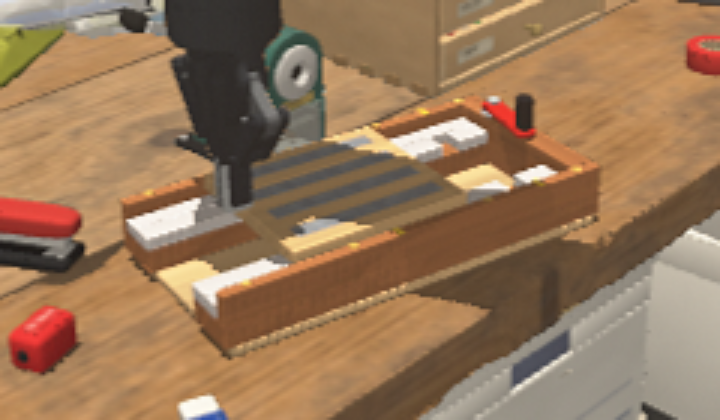

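The scene crop shows the fingers resting on the board's +y edge at about (235,190). The last part of my approach had been dropped, so the descent pressed on the board. I'll lift, move back, then re-measure.

To row units: -0.04 m is -0.0533, 0.028 m is 0.0373.

Call:
drive_effector --steps '[{"d":[0, 0, -0.0267]}, {"d":[0, 0, -0.0533]}, {"d":[0.016, -0.004, -0.0533]}, {"d":[0.0373, -0.0093, -0.0533]}, {"d":[0.0373, -0.0093, -0.0533]}]'

```text
time: 2.05
ee_pos: [0.506, 0.2501, 0.1114]
tcp_rot: [-2.463, -1.949, 0.0]
contact_force: [0.3, 0.3, -1.1]
opening: 0.0003
grip_force: 0.0
```

```bash
python3 - <<'E'
from h import *
o=np.array([.4769,.1188]);a=-.234;Rk=np.array([[np.cos(a),np.sin(a)],[-np.sin(a),np.cos(a)]])
s=readout.read_state();e=np.array(s["ee_pos"]);print("tcp loc",Rk@(e[:2]-o),e[2])
for n in("scene","wrist"):
    f=grab(n);cv2.imwrite(f"pics/{n}2.png",f["pixels"][...,::-1]);q=cloud(f).reshape(-1,3);l=np.c_[(q[:,:2]-o)@Rk.T,q[:,2]]
    b=l[(abs(l[:,0])<.05)&(l[:,1]>-.1)&(l[:,1]<.15)&(l[:,2]>.051)&(l[:,2]<.06)]
    print(n,len(b),np.percentile(b,[0.5,50,97,99.5],axis=0).round(4).tolist())
E
```

```text
tcp loc [-0.00214     0.13450364] 0.11138887982174493
scene 1496 [[-0.0496, -0.0379, 0.0517], [-0.0032, 0.0369, 0.0556], [0.0459, 0.0994, 0.0572], [0.049, 0.1009, 0.0578]]
wrist 2880 [[-0.0495, 0.0311, 0.0512], [-0.0007, 0.0948, 0.0555], [0.0475, 0.1019, 0.0566], [0.0495, 0.1023, 0.057]]
```

View pics/wrist2.png

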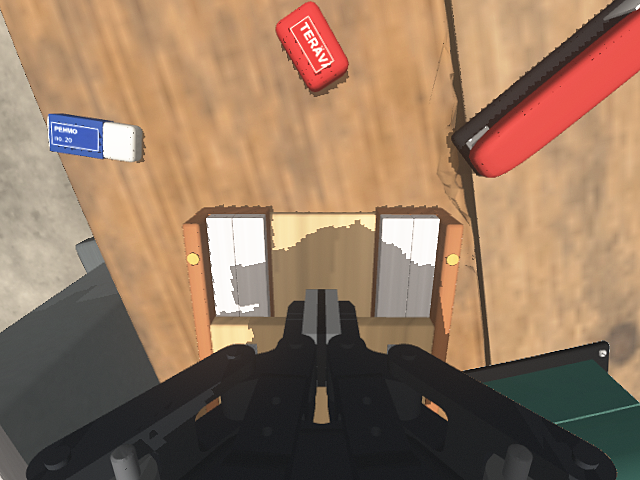

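The wrist view shows the closed tips over the gap between the rails, about (320,310). The board has not shifted and its edge is still at y=0.102, so I descend behind it.

To row units: 0.058 m is 0.0773, 0.045 m is 0.06.

Call:
drive_effector --steps '[{"d":[0, 0.0027, 0.0333]}, {"d":[0, 0.0027, 0.06]}, {"d":[0, 0.0027, 0.0773]}, {"d":[0, 0.0027, 0.0773]}, {"d":[0, 0.0027, 0.0773]}]'

```text
time: 2.65
ee_pos: [0.5081, 0.2478, 0.0543]
tcp_rot: [-2.466, -1.947, 0.001]
contact_force: [0.1, 0.4, 0.6]
opening: -0.0002
grip_force: 0.0
```

Call:
drive_effector --steps '[{"d":[-0.008, 0, 0]}, {"d":[-0.0133, 0, 0]}, {"d":[-0.0187, 0, 0]}, {"d":[-0.0227, 0, 0]}, {"d":[-0.0267, 0, 0]}]'

```text
time: 3.15
ee_pos: [0.5035, 0.2281, 0.0545]
tcp_rot: [2.466, 1.947, 0.001]
contact_force: [-0.2, 0.7, -0.0]
opening: -0.0004
grip_force: 0.0
```

Call:
drive_effector --steps '[{"d":[-0.004, 0, 0]}, {"d":[-0.008, 0, 0]}, {"d":[-0.012, 0, 0]}, {"d":[-0.016, 0, 0]}, {"d":[-0.02, 0, 0]}]'

```text
time: 3.65
ee_pos: [0.5002, 0.2139, 0.0545]
tcp_rot: [-2.465, -1.947, -0.001]
contact_force: [0.3, 3.6, 1.2]
opening: 0.0005
grip_force: 1.7
```

To row units: -0.015 m is -0.02, -0.012 m is -0.016.

Call:
drive_effector --steps '[{"d":[-0.004, 0, 0]}, {"d":[-0.008, 0, 0]}, {"d":[-0.012, 0, 0]}, {"d":[-0.016, 0, 0]}, {"d":[-0.02, 0, 0]}]'

```text
time: 4.15
ee_pos: [0.4967, 0.1992, 0.0545]
tcp_rot: [-2.465, -1.947, -0.001]
contact_force: [1.6, 3.4, 2.8]
opening: -0.0003
grip_force: 2.1
```

Call:
drive_effector --steps '[{"d":[-0.004, 0, 0]}, {"d":[-0.008, 0, 0]}, {"d":[-0.012, 0, 0]}, {"d":[-0.016, 0, 0]}, {"d":[-0.02, 0, 0]}]'

```text
time: 4.65
ee_pos: [0.493, 0.1844, 0.0543]
tcp_rot: [-2.466, -1.947, -0.0]
contact_force: [0.5, 4.0, 3.0]
opening: -0.0001
grip_force: 2.1
```

Call:
drive_effector --steps '[{"d":[-0.004, 0, 0]}, {"d":[-0.008, 0, 0]}, {"d":[-0.012, 0, 0]}, {"d":[-0.016, 0, 0]}]'

```text
time: 5.05
ee_pos: [0.4902, 0.1727, 0.0542]
tcp_rot: [2.466, 1.947, -0.0]
contact_force: [1.4, 3.2, 2.2]
opening: 0.0004
grip_force: 2.0
```

To row units: -0.007 m is -0.0093, -0.005 m is -0.0067.

Call:
drive_effector --steps '[{"d":[-0.004, 0, 0]}, {"d":[-0.0067, 0, 0]}, {"d":[-0.0093, 0, 0]}]'

```text
time: 5.35
ee_pos: [0.4884, 0.1656, 0.054]
tcp_rot: [2.465, 1.946, -0.002]
contact_force: [0.4, 0.5, -0.2]
opening: -0.0001
grip_force: 0.4
```

Call:
drive_effector --steps '[{"d":[-0.0027, 0, 0]}, {"d":[-0.0027, 0, 0]}]'

```text
time: 5.55
ee_pos: [0.4877, 0.1635, 0.0538]
tcp_rot: [2.466, 1.946, -0.002]
contact_force: [-0.0, 1.0, -0.0]
opening: 0.0001
grip_force: 0.4
```

```bash
cat > m.py <<'E'
from h import *
import sys
o=np.array([.4769,.1188]);a=-.234;Rk=np.array([[np.cos(a),np.sin(a)],[-np.sin(a),np.cos(a)]])
s=readout.read_state();e=np.array(s["ee_pos"]);print("tcp loc",Rk@(e[:2]-o),e[2])
for n in("scene",):
    f=grab(n);cv2.imwrite(f"pics/{n}{sys.argv[1]}.png",cv2.resize(f["pixels"][220:360,180:420,::-1],None,fx=3,fy=3));q=cloud(f).reshape(-1,3);l=np.c_[(q[:,:2]-o)@Rk.T,q[:,2]]
    b=l[(abs(l[:,0])<.05)&(l[:,1]>-.125)&(l[:,1]<.15)&(l[:,2]>.042)&(l[:,2]<.06)]
    print(n,len(b),np.percentile(b,[0.5,50,97,99.5],axis=0).round(4).tolist())
    for lo in(-.1,-.06,-.02): c=b[(b[:,1]>lo)&(b[:,1]<lo+.03)];print(lo,np.median(c[:,2]) if len(c) else 0)
    k=l[(abs(l[:,0])<.08)&(abs(l[:,1]+.12)<.08)&(l[:,2]>.076)&(l[:,2]<.09)];print("knob",len(k),k.mean(0) if len(k) else 0)
E
python3 m.py 3
```

```text
tcp loc [0.00010566 0.04599732] 0.05383857050526395
scene 1300 [[-0.0496, -0.1152, 0.0431], [-0.0094, -0.0336, 0.0486], [0.0437, 0.0528, 0.0533], [0.049, 0.057, 0.0585]]
-0.1 0.048656211701833374
-0.06 0.04871284224979147
-0.02 0.04855391509774987
knob 27 [-0.01467821 -0.13010839  0.0805021 ]
```

To row units: -0.09 m is -0.12, -0.05 m is -0.0667.

Call:
drive_effector --steps '[{"d":[0.0133, 0, 0]}, {"d":[0.02, 0, -0.0133]}, {"d":[0.02, 0, -0.0667]}, {"d":[0.02, 0, -0.12]}, {"d":[0.02, 0, -0.12]}]'

```text
time: 6.1
ee_pos: [0.4945, 0.1803, 0.1504]
tcp_rot: [2.462, 1.946, 0.013]
contact_force: [0.2, 0.2, 0.6]
opening: 0.0
grip_force: 0.0
```

Call:
drive_effector --steps '[{"d":[-0.0533, -0.0093, 0]}, {"d":[-0.1067, -0.0187, 0]}, {"d":[-0.16, -0.028, 0]}, {"d":[-0.2133, -0.0373, 0]}, {"d":[-0.2667, -0.046, 0]}]'

```text
time: 6.6
ee_pos: [0.411, -0.0087, 0.1445]
tcp_rot: [2.464, 1.948, -0.0]
contact_force: [-0.1, 0.1, 0.6]
opening: 0.0005
grip_force: 0.0
```

Call:
drive_effector --steps '[{"d":[-0.0153, 0, 0], "rotvec":[0, 0, 0.0446]}, {"d":[-0.0153, 0, 0], "rotvec":[0, 0, 0.0891]}, {"d":[-0.0153, 0, 0], "rotvec":[0, 0, 0.1337]}, {"d":[-0.0153, 0, 0], "rotvec":[0, 0, 0.1783]}, {"d":[-0.0153, 0, 0], "rotvec":[0, 0, 0.2228]}]'

```text
time: 7.1
ee_pos: [0.4091, -0.0188, 0.1444]
tcp_rot: [2.986, 0.975, -0.0]
contact_force: [0.0, 0.6, 0.2]
opening: 0.0001
grip_force: 0.0
```

Call:
drive_effector --steps '[{"rotvec":[0, 0, 0.0446]}, {"rotvec":[0, 0, 0.0637]}, {"rotvec":[0, 0, 0.0637]}]'

```text
time: 7.4
ee_pos: [0.4092, -0.0188, 0.1444]
tcp_rot: [3.067, 0.681, -0.0]
contact_force: [-0.3, -0.7, -0.2]
opening: 0.0001
grip_force: 0.0
```

```bash
python3 m.py 4; python3 -c "
from h import *
print(readout.read_state()['q'])
f=grab('wrist');cv2.imwrite('pics/wrist4.png',f['pixels'][...,::-1])"
```

```text
tcp loc [-0.0340071 -0.1495117] 0.1443879751348816
scene 1398 [[-0.0497, -0.1049, 0.0427], [-0.0026, -0.0282, 0.0486], [0.0464, 0.0339, 0.0503], [0.0494, 0.0354, 0.0512]]
-0.1 0.04863228998475383
-0.06 0.04872034560148156
-0.02 0.048641698565874525
knob 26 [-0.01416166 -0.13025614  0.08034203]
[-4.56433527e-02 -6.91430184e-02 -4.74041763e-01  1.16596678e+00
 -2.02918102e-04  2.65729262e+00]
```

View pics/scene4.png

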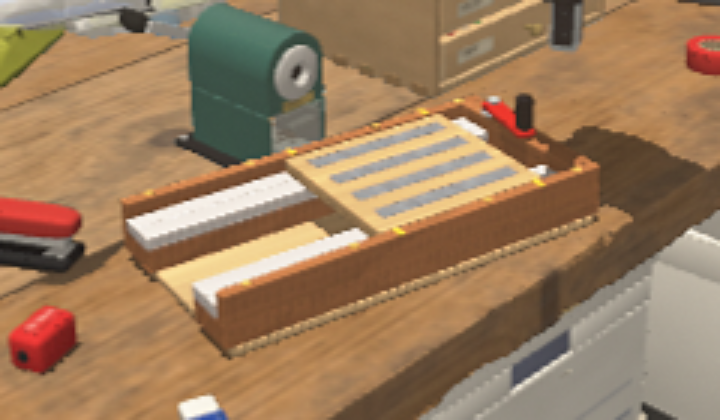

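View pics/wrist4.png

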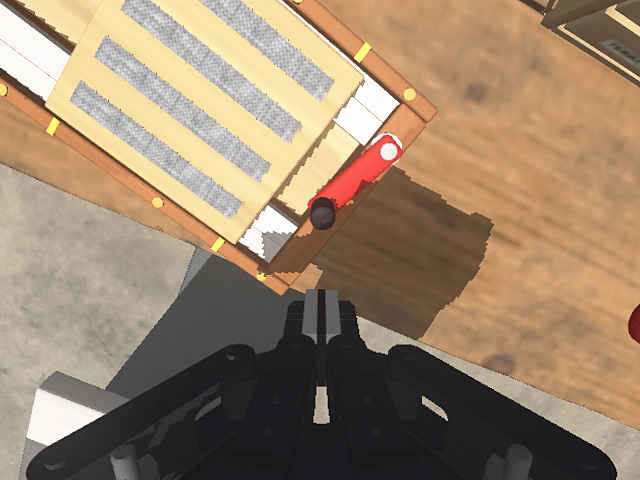

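The board is flush with the lips in the scene crop. The wrist view shows the knob at (322,213), straight ahead of the tips at (322,300). I descend beside the knob, then push along the arc.

To row units: 0.059 m is 0.0787, 0.05 m is 0.0667.

Call:
drive_effector --steps '[{"d":[0, 0, 0.04]}, {"d":[0, 0, 0.0667]}, {"d":[0, 0, 0.0787]}, {"d":[0, 0, 0.0787]}]'

```text
time: 7.9
ee_pos: [0.4082, -0.0189, 0.0843]
tcp_rot: [-3.066, -0.682, 0.004]
contact_force: [0.8, -0.2, -0.5]
opening: 0.0003
grip_force: 0.0
```

Call:
drive_effector --steps '[{"d":[0.0067, 0, 0]}, {"d":[0.0133, 0, 0]}, {"d":[0.0187, 0, 0]}, {"d":[0.0227, -0.0013, 0]}, {"d":[0.0267, -0.0027, 0]}]'

```text
time: 8.4
ee_pos: [0.4266, -0.0084, 0.0854]
tcp_rot: [-3.067, -0.681, 0.0]
contact_force: [-1.8, 0.4, 0.3]
opening: -0.0001
grip_force: 0.8
```

Call:
drive_effector --steps '[{"d":[0.0053, -0.0027, 0]}, {"d":[0.0107, -0.0053, 0]}, {"d":[0.016, -0.008, 0]}, {"d":[0.0213, -0.0107, 0]}, {"d":[0.0267, -0.012, 0]}]'

```text
time: 8.9
ee_pos: [0.4411, 0.0082, 0.0853]
tcp_rot: [3.067, 0.681, 0.001]
contact_force: [-0.1, -1.2, -0.2]
opening: 0.0
grip_force: 0.3
```

```bash
python3 m.py 5; python3 -c "
from h import *
f=grab('wrist');cv2.imwrite('pics/wrist5.png',f['pixels'][...,::-1])"
```

```text
tcp loc [-0.00915353 -0.1158656 ] 0.08533588269623094
scene 1420 [[-0.0493, -0.1056, 0.0434], [-0.0024, -0.0304, 0.0486], [0.0462, 0.0338, 0.0506], [0.0496, 0.0352, 0.0572]]
-0.1 0.04862222940607974
-0.06 0.048798177824995626
-0.02 0.04857909151342307
knob 87 [-0.01310251 -0.1086672   0.08246527]
```

View pics/wrist5.png

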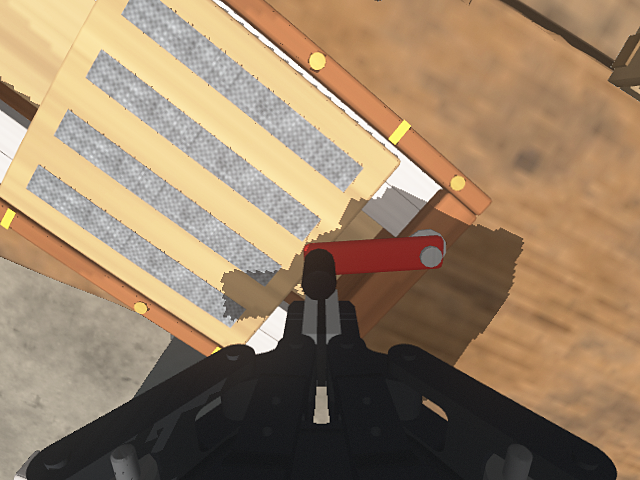

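The wrist view shows the tips pushing the knob at (320,275), with the arm over the board's corner. I continue along the arc.

To row units: 0.02 m is 0.0267, 0.016 m is 0.0213.

Call:
drive_effector --steps '[{"d":[0.0053, 0, 0]}, {"d":[0.0107, 0, 0]}, {"d":[0.016, 0, 0]}, {"d":[0.0213, 0.0013, 0]}, {"d":[0.0267, 0.0027, 0]}]'

```text
time: 9.5
ee_pos: [0.46, 0.0147, 0.0853]
tcp_rot: [3.067, 0.681, 0.0]
contact_force: [-0.5, 0.5, 0.2]
opening: -0.0003
grip_force: 0.4
```

Call:
drive_effector --steps '[{"d":[0.0053, 0.0027, 0]}, {"d":[0.0093, 0.0053, 0]}, {"d":[0.0133, 0.008, 0]}, {"d":[0.0173, 0.0107, 0]}]'

```text
time: 9.9
ee_pos: [0.4751, 0.0127, 0.0852]
tcp_rot: [-3.067, -0.68, 0.0]
contact_force: [-1.1, 0.3, 0.6]
opening: -0.0005
grip_force: 0.3
```

Call:
drive_effector --steps '[{"d":[0.0027, 0.0013, 0]}, {"d":[0.0053, 0.0027, 0]}, {"d":[0.0053, 0.0027, 0]}]'

```text
time: 10.2
ee_pos: [0.4792, 0.0125, 0.0851]
tcp_rot: [3.067, 0.68, -0.001]
contact_force: [-1.2, -1.5, -0.2]
opening: 0.0001
grip_force: 1.1
```

```bash
python3 m.py 6
```

```text
tcp loc [ 0.02684923 -0.10292451] 0.08514770176531083
scene 1433 [[-0.0496, -0.117, 0.0429], [-0.0007, -0.0308, 0.0486], [0.0458, 0.0339, 0.0546], [0.0494, 0.0353, 0.0582]]
-0.1 0.048775811168951355
-0.06 0.048578909681352644
-0.02 0.048648988859517905
knob 85 [ 0.02225235 -0.09436715  0.0824175 ]
```

To row units: 0.002 m is 0.0027, 0.001 m is 0.0013.

Call:
drive_effector --steps '[{"d":[0.0013, 0.0013, 0]}, {"d":[0.0027, 0.0027, 0]}, {"d":[0.0027, 0.0027, 0]}]'

```text
time: 10.55
ee_pos: [0.4798, 0.0119, 0.0848]
tcp_rot: [-3.066, -0.681, 0.006]
contact_force: [-8.4, -0.7, 3.0]
opening: 0.0001
grip_force: 3.8
```

Call:
drive_effector --steps '[{"d":[0.0013, 0.0013, 0]}, {"d":[0.0027, 0.0027, 0]}, {"d":[0.0027, 0.0027, 0]}]'

```text
time: 10.85
ee_pos: [0.4806, 0.0109, 0.0844]
tcp_rot: [-3.065, -0.681, 0.012]
contact_force: [-13.5, -0.9, 5.5]
opening: 0.0001
grip_force: 6.4
```

At the hard stop. I back off, rise and check.

To row units: -0.11 m is -0.1467, -0.07 m is -0.0933.

Call:
drive_effector --steps '[{"d":[-0.0107, -0.004, 0]}, {"d":[-0.0267, -0.004, 0]}, {"d":[-0.0267, -0.004, -0.04]}, {"d":[-0.0267, -0.004, -0.0933]}, {"d":[-0.04, -0.004, -0.1467]}]'

```text
time: 11.35
ee_pos: [0.4562, 0.0008, 0.1965]
tcp_rot: [-3.067, -0.681, -0.001]
contact_force: [0.6, -0.4, 1.0]
opening: 0.0001
grip_force: 0.0
```

Call:
drive_effector --steps '[{"d":[-0.04, 0, -0.0267]}, {"d":[-0.0667, 0, -0.0267]}, {"d":[-0.0667, 0, -0.0267]}]'

```text
time: 11.65
ee_pos: [0.4096, -0.021, 0.2166]
tcp_rot: [3.067, 0.678, 0.005]
contact_force: [0.4, 0.1, -0.3]
opening: -0.0001
grip_force: 0.0
```

```bash
python3 m.py 7; python3 - <<'E'
from h import *
f=grab('wrist');cv2.imwrite('pics/wrist7.png',f['pixels'][...,::-1])
from m import o,Rk
q=cloud(f).reshape(-1,3);l=np.c_[(q[:,:2]-o)@Rk.T,q[:,2]]
k=l[(abs(l[:,0]-.04)<.04)&(abs(l[:,1]+.1)<.05)&(l[:,2]>.077)&(l[:,2]<.086)];k=k.mean(0);print(k,np.arctan2(k[1]+.14,.04-k[0]))
E
```

```text
tcp loc [-0.03301336 -0.15163312] 0.2166267132924647
scene 1453 [[-0.0496, -0.1204, 0.0426], [-0.0004, -0.0307, 0.0486], [0.046, 0.0339, 0.056], [0.049, 0.0352, 0.0586]]
-0.1 0.048765134981471114
-0.06 0.04858527208242841
-0.02 0.04863285128900874
knob 25 [ 0.03611958 -0.08914594  0.08039846]
tcp loc [-0.03179318 -0.15076321] 0.21547734924897916Traceback (most recent call last):
  File "<stdin>", line 3, in <module>
  File "m.py", line 6, in <module>
    f=grab(n);cv2.imwrite(f"pics/{n}{sys.argv[1]}.png",cv2.resize(f["pixels"][220:360,180:420,::-1],None,fx=3,fy=3));q=cloud(f).reshape(-1,3);l=np.c_[(q[:,:2]-o)@Rk.T,q[:,2]]
                                     ~~~~~~~~^^^
IndexError: list index out of range
```

```bash
sed -i 's/sys.argv\[1\]/"z"/' m.py; python3 - <<'E'
from h import *
from m import o,Rk
f=grab('wrist');q=cloud(f).reshape(-1,3);l=np.c_[(q[:,:2]-o)@Rk.T,q[:,2]]
k=l[(abs(l[:,0]-.04)<.04)&(abs(l[:,1]+.1)<.05)&(l[:,2]>.077)&(l[:,2]<.086)].mean(0);print(k,np.arctan2(k[1]+.14,.04-k[0]))
E
```

```text
tcp loc [-0.03162515 -0.15054824] 0.21512402418411558
scene 1452 [[-0.0493, -0.1205, 0.0427], [-0.0008, -0.0307, 0.0487], [0.0457, 0.0339, 0.056], [0.0492, 0.0355, 0.0587]]
-0.1 0.04877022478728266
-0.06 0.048769615147319645
-0.02 0.04869822218393233
knob 25 [ 0.03623901 -0.08889824  0.08041863]
[ 0.0414665  -0.08988964  0.08222745] 1.6000534370514932
```

View pics/wrist7.png

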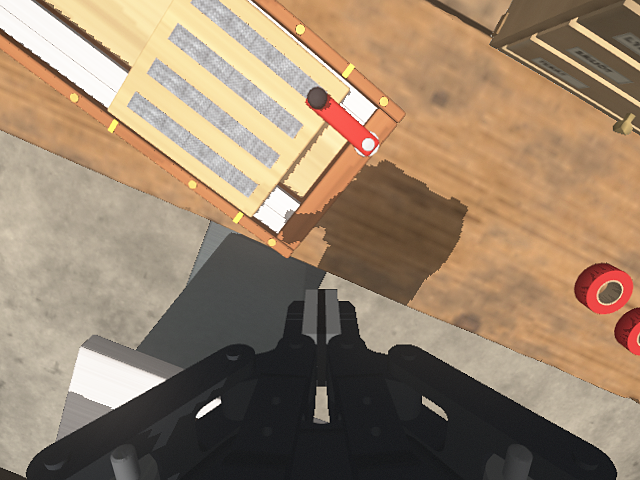

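View pics/scene7.png

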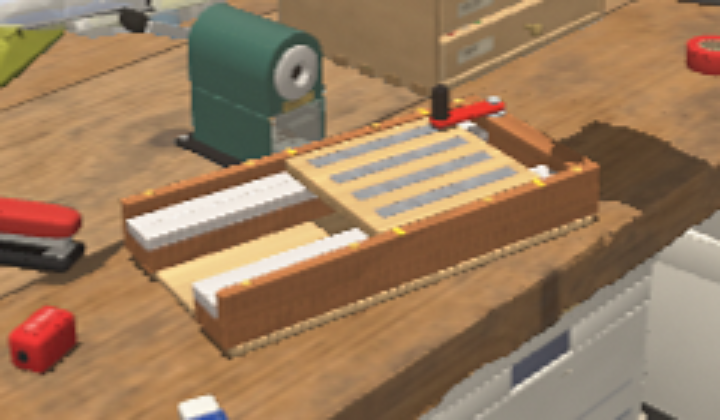

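The latch is at 1.60 rad, with the knob at (317,98) over the board's edge in the wrist view. The board is flush and the robot is clear.

```bash
python3 -c "
from bench import manip, readout, grab_frame
print(manip.sign_off())"
```

```text
the job is handed in; nothing more can be done
None
```

The board is seated flush in its notches and the red latch is turned fully over its edge (1.60 rad), handed in at about 12 s; early on a mis-set descent pressed the closed fingers onto the board's top edge (102 N at the wrist, limit 120 N), which may exceed the 40 N pressing limit if fingertip contact counts, though the board did not shift.

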